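# Gauge the slots of fired tile setters and sort them

## Task

Check the tile setters back from the kiln: one after another, from the longest to the shortest, slide the flat gauge blade level into the slot of each setter until the blade's black line is level with the front edge of the setter's lower lip, keep it there a moment, and draw it out again. After the last one lay the blade flat on the middle of the round bat. Stand the setters upright on the floor of their containers, the plain-topped ones in the slatted crate and those with two ribs across the top in the wooden tray, and leave the bottle, bowl and mug alone.

Things in the scene. Friction and masses are not known exactly. Their poses are not given: they have to be found in the camera images.
- setter130: tile setter: cream fired-clay block 130 mm long (x), 46 wide (y), 60 high (z, without ribs), 0.5 kg give or take a fifth, loose; plain flat top; goes in the crate. Origin: centre of underside. Its -x end, turned to the robot within 0.15 rad at the start, has the slot, over a lower lip 22 mm high that juts 15 mm beyond the upper part. Flat sides, to grip across the width. None if absent.
- setter130_slot (a point): slot mouth of the 130 mm setter: front edge of the lip, mid-width, mid-height of the slot, 27 mm above the underside; x points into the slot, z up. Slot 32 mm wide, 10 mm high (22 to 32 mm up), 60 mm deep from the lip's front edge (the first 15 mm has floor only, no roof or sides). None if absent.
- setter110: tile setter: cream fired-clay block 110 mm long (x), 46 wide (y), 60 high (z, without ribs), 0.43 kg give or take a fifth, loose; two raised ribs (8 mm thick, 10 high) across its top; goes in the tray. Origin: centre of underside. Its -x end, turned to the robot within 0.15 rad at the start, has the slot, over a lower lip 22 mm high that juts 15 mm beyond the upper part. Flat sides, to grip across the width. None if absent.
- setter110_slot (a point): slot mouth of the 110 mm setter: front edge of the lip, mid-width, mid-height of the slot, 27 mm above the underside; x points into the slot, z up. Slot 32 mm wide, 10 mm high (22 to 32 mm up), 60 mm deep from the lip's front edge (the first 15 mm has floor only, no roof or sides). None if absent.
- setter90: tile setter: cream fired-clay block 90 mm long (x), 46 wide (y), 60 high (z, without ribs), 0.36 kg give or take a fifth, loose; plain flat top; goes in the crate. Origin: centre of underside. Its -x end, turned to the robot within 0.15 rad at the start, has the slot, over a lower lip 22 mm high that juts 15 mm beyond the upper part. Flat sides, to grip across the width. None if absent.
- setter90_slot (a point): slot mouth of the 90 mm setter: front edge of the lip, mid-width, mid-height of the slot, 27 mm above the underside; x points into the slot, z up. Slot 32 mm wide, 10 mm high (22 to 32 mm up), 60 mm deep from the lip's front edge (the first 15 mm has floor only, no roof or sides). None if absent.
- setter70: tile setter: cream fired-clay block 70 mm long (x), 46 wide (y), 60 high (z, without ribs), 0.3 kg give or take a fifth, loose; two raised ribs (8 mm thick, 10 high) across its top; goes in the tray. Origin: centre of underside. Its -x end, turned to the robot within 0.15 rad at the start, has the slot, over a lower lip 22 mm high that juts 15 mm beyond the upper part. Flat sides, to grip across the width. None if absent.
- setter70_slot (a point): slot mouth of the 70 mm setter: front edge of the lip, mid-width, mid-height of the slot, 27 mm above the underside; x points into the slot, z up. Slot 32 mm wide, 10 mm high (22 to 32 mm up), 60 mm deep from the lip's front edge (the first 15 mm has floor only, no roof or sides). None if absent.
- blade: gauge blade: steel plate 130 mm long (x), 22 wide (y), 5 thick, on it an upright wooden grip block, 28 mm along x, 18 along y, its top 50 mm above the plate's underside; 0.15 kg, balancing about 10 mm ahead of the grip. Origin: plate's underside below the grip's centre; x to the tip, z up. Used level, held by the grip from above. Starts flat on the bat.
- blade_tip (a point): middle of the blade's tip edge, 100 mm ahead of the origin along x, at half the plate's thickness (2.5 mm up). A black line crosses the plate 45 mm behind the tip.
- blade_mid (a point): middle of the plate: 35 mm ahead of the origin along x, 2.5 mm above its underside
- bat: round wooden throwing bat, a fixed disc 170 mm across and 12 mm thick on the bench in front of the robot, the blade's resting place. Origin: centre of the underside.
- crate: grey plastic crate with slatted sides, fixed, for the plain setters; 250 mm (x) by 190 mm (y) outside, 55 mm high, walls 6 mm, inner floor about 6 mm above the bench, open on top. Origin: centre of the underside. It has room for two setters side by side along its x, each lying along its y. It may stand on either side.
- tray: wooden tray with solid sides, fixed, for the ribbed setters; 250 mm (x) by 190 mm (y) outside, 55 mm high, walls 6 mm, inner floor about 6 mm above the bench, open on top. Origin: centre of the underside. It has room for two setters side by side along its x, each lying along its y. It may stand on either side.
- water_bottle: clear water bottle, 64 mm across, 190 mm high, a bystander beyond the setters; leave alone. Origin: centre of the underside.
- slip_bowl: terracotta bowl, 120 mm across, 60 mm high, a bystander beyond the setters; leave alone. Origin: centre of the underside.
- tea_mug: blue mug, 72 mm across, 85 mm high, a bystander beyond the setters; leave alone. Origin: centre of the underside.
Not all that is in view belongs to the job. What is shaped like the setter130 but orange or purple is not meant.

How it is judged:
On the way, in this order (a step that is already met when the one before it is completed fails the run):
1. the blade is in the slot of the 130 mm setter (if there is one) with its black line level with the front edge of the lip: tip 39 to 51 mm past that edge, held 0.4 s (x of blade_tip in the frame of setter130_slot between 0.039 and 0.051 m and y of blade_tip in the frame of setter130_slot between -0.008 and 0.008 m and z of blade_tip in the frame of setter130_slot between -0.004 and 0.004 m and angle between the x axis of blade and the x axis of setter130_slot, either way round below 0.15 rad), for 0.4 s.
2. the blade is in the slot of the 110 mm setter (if there is one) with its black line level with the front edge of the lip: tip 39 to 51 mm past that edge, held 0.4 s (x of blade_tip in the frame of setter110_slot between 0.039 and 0.051 m and y of blade_tip in the frame of setter110_slot between -0.008 and 0.008 m and z of blade_tip in the frame of setter110_slot between -0.004 and 0.004 m and angle between the x axis of blade and the x axis of setter110_slot, either way round below 0.15 rad), for 0.4 s.
3. the blade is in the slot of the 90 mm setter (if there is one) with its black line level with the front edge of the lip: tip 39 to 51 mm past that edge, held 0.4 s (x of blade_tip in the frame of setter90_slot between 0.039 and 0.051 m and y of blade_tip in the frame of setter90_slot between -0.008 and 0.008 m and z of blade_tip in the frame of setter90_slot between -0.004 and 0.004 m and angle between the x axis of blade and the x axis of setter90_slot, either way round below 0.15 rad), for 0.4 s.
4. the blade is in the slot of the 70 mm setter (if there is one) with its black line level with the front edge of the lip: tip 39 to 51 mm past that edge, held 0.4 s (x of blade_tip in the frame of setter70_slot between 0.039 and 0.051 m and y of blade_tip in the frame of setter70_slot between -0.008 and 0.008 m and z of blade_tip in the frame of setter70_slot between -0.004 and 0.004 m and angle between the x axis of blade and the x axis of setter70_slot, either way round below 0.15 rad), for 0.4 s.
5. after the last setter has been gauged, the blade lies flat on the bat again, its plate's middle within 40 mm of the bat's centre (horizontal distance between blade_mid and bat below 0.04 m and z of blade_mid in the frame of bat between 0.011 and 0.019 m and angle between blade's own z axis and vertical below 0.1 rad and linear speed of blade below 0.02 m/s), for 0.3 s.
At the end, for the whole second after the job is handed in: Blade flat and at rest on the bat, plate's middle within 40 mm of its centre; every setter present upright (0.12 rad) and at rest on the floor of its container (plain: crate, ribbed: tray), its origin within 105 mm (x) and 75 mm (y) of the container's centre (all of step 5 and x of setter130 in the frame of crate between -0.105 and 0.105 m and y of setter130 in the frame of crate between -0.075 and 0.075 m and z of setter130 in the frame of crate between 0 and 0.014 m and angle between each of setter130, setter110, setter90, setter70's own z axis and vertical below 0.12 rad and linear speed of each of setter130, setter110, setter90, setter70 below 0.02 m/s and x of setter110 in the frame of tray between -0.105 and 0.105 m and y of setter110 in the frame of tray between -0.075 and 0.075 m and z of setter110 in the frame of tray between 0 and 0.014 m and x of setter90 in the frame of crate between -0.105 and 0.105 m and y of setter90 in the frame of crate between -0.075 and 0.075 m and z of setter90 in the frame of crate between 0 and 0.014 m and x of setter70 in the frame of tray between -0.105 and 0.105 m and y of setter70 in the frame of tray between -0.075 and 0.075 m and z of setter70 in the frame of tray between 0 and 0.014 m); the robot touches nothing.
It fails at once if the water bottle is shifted by more than 40 mm or tipped (distance of water_bottle from where it was at the start of the episode above 0.04 m or angle between water_bottle's own z axis and vertical above 0.3 rad).
It fails at once if the bowl is shifted by more than 40 mm or tipped (distance of slip_bowl from where it was at the start of the episode above 0.04 m or angle between slip_bowl's own z axis and vertical above 0.3 rad).
It fails at once if the mug is shifted by more than 40 mm or tipped (distance of tea_mug from where it was at the start of the episode above 0.04 m or angle between tea_mug's own z axis and vertical above 0.3 rad).
Of setter130, setter110, setter90, setter70 only 3 to 4 are there at a start; the rules pass over those that are not, and their reading is None.
At some moment in a run one of setter130, setter110, setter90, setter70 may be knocked a few centimetres aside while the robot is not near it.
Once in a run the grip may slacken for a moment while it holds something.
It also fails if it takes over 210 s, if anything falls off the work surface, if the arm or the gripper's body presses on something with over 40 N, if the wrist force passes 120 N, or if a joint passes its speed limit or range.

## Robot

A 6-joint arm with a two-finger parallel gripper is mounted at the origin on the work surface. World frame = base frame: x ahead of the robot, y to its left, z up, the work surface at z = 0. Lengths are in m, angles in rad, forces in N, time in s.
With the tool pointing down it reaches from about 0.35 to 0.975 m from the base axis. Payload 7.1 kg.
Tool frame: the origin (TCP) lies midway between the tips of the shut fingers; the grasp point (between the pads) lies 19 mm behind it (ctrl.grip_point_offset is the distance from the TCP to the grasp point, in m); z points along the fingers, y is the line along which they close (so a half turn about z gives the same grasp; the last joint's range is limited). The gripper opens to 88 mm and grips with 3 to 60 N. Pads are 20 mm wide; open, the fingers measure 115 mm over their backs; the gripper's body (75 mm by 178 mm) begins 61 mm behind the grasp point.
Start: joints at [-1.312, 0.423, 1.63, -0, 1.089, -0.019], TCP at [0.171, -0.601, 0.223] pointing down, gripper open.
Joint ranges: [-3, 3], [-0.9, 2.11], [0.09, 2.58], [-1.31, 4.45], [0.11, 2.69], [-2.54, 2.54]. Speed limits (rad/s): [2.39, 2.39, 3.01, 3.14, 3.14, 3.14].

## Interface

Orientations are given as a unit quaternion [w, x, y, z].
In Python, from station import ctrl gives the robot as it stands.
- The arm moves only by the tool carry_out, never from a script. Its argument "rows" is a list of rows, each a list of 2 entries, a list of its own where there are three numbers: the shift along the world's x, y, z in mm, then the turn, a rotation vector about the world's x, y, z in degrees. A call has 1 to 8 rows; each row is the pose to reach, as a shift and turn from the pose commanded when the call began; what a row does not reach only later rows make up. A row lasts 1/10 s, in which the tool goes at most 50 mm and 8.59 degrees, less where a joint would pass 70% of its speed; a pose out of reach is approached as far as the arm can. A call with a gripper value outside its range is refused whole. "grip" is the gripper command: -1 is shut, 1 is fully open, values between are in proportion, set as the call begins (left out, the last holds). The fingers move at their own pace and stop on an object; "squeeze" is the grip in N (left out, the last holds). Time passes only in rows, so rows that repeat a pose let the fingers close. It gives the time, the measured TCP pose, the force, the opening and the grip force at its end, in the units of the state.
- ctrl.sense(): the state, without advancing time (a new reading comes with each control period).
- ctrl.get_image(name): name is "scene" or "top" or "wrist"; returns a dict with "img" (480x640x3 uint8, red, green, blue), "range_z" (480x640 float32, m along the optical axis (not along the pixel's ray), 0 where there is no reading), "camera_matrix" (3x3 intrinsics, pixels), "extrinsics" (4x4, takes a point from world to camera coordinates). Camera axes: x right, y down, z forward; pixel columns grow to the right and rows downward; lengths in m; the calibration is good to about 2 mm. A picture is of the moment at which its call begins.
- ctrl.finish_job(): hands the job in; it is judged then, once.
The state is a dict: "clock": time; "qpos": joint angles; "joint_vel": joint speeds; "joint_efforts": joint torques, N m; "eef_pos": TCP position; "tcp_rot": TCP orientation; "force": force on the tool from outside, world axes, zero at the start; "wrist_torque": the same for the moment, N m; "grip_width": finger opening in m; "gripper_force": force on a finger pad.
Only numpy, scipy, OpenCV 4.12 (cv2) and the standard library are available. Lean on these libraries where they do the work, as an engineer would, in place of code of your own. Each camera call takes 0.05 s, during which the arm holds its last target. There are 200 camera calls.

## Working session

There is one attempt and no reset: what is moved stays moved. The work goes in short steps, Python scripts to look and compute and a tool call to move; the robot and the scene stay as the last step left them, time stands still between calls to the robot, and variables do not carry over. Pictures are saved under pics/ and viewed, at most 14 in all, crops included, and the job is handed in when it is done.

Besides the shell and the picture viewer there is one more tool, called in YAML: its name, and indented under it one key for each argument. carry_out: Moves the arm, as the interface text tells. Its arguments: {"type":"object","properties":{"rows":{"type":"array","items":{"type":"array"}},"grip":{"type":"number"},"squeeze":{"type":"number"}},"required":["rows"]}

```bash
ls; mkdir -p pics; cat > h.py <<'E'
import numpy as np, cv2
from station import ctrl
def cloud(d):
    K=np.array(d["camera_matrix"]);E=np.array(d["extrinsics"]);z=d["range_z"]
    v,u=np.mgrid[0:480,0:640]
    c=np.stack([(u-K[0,2])/K[0,0]*z,(v-K[1,2])/K[1,1]*z,z],-1)
    p=(c-E[:3,3])@E[:3,:3]
    p[z==0]=np.nan
    return p
def save(n,img): cv2.imwrite("pics/"+n,img[...,::-1])
E
python3 - <<'E'
from h import *
for n in("top","scene"):
    d=ctrl.get_image(n);save(n+"0.png",d["img"]);np.savez(n+"0.npz",**d)
    E=np.array(d["extrinsics"]);print(n,-E[:3,:3].T@E[:3,3],E[2,:3],d["camera_matrix"][0][0])
print(ctrl.sense())
E
```

```text
pics
top [0.48193648 0.01863274 1.57146193] [ 0.07269439 -0.00374656 -0.99734723] 600.6872103068171
scene [1.05701474 0.78022877 1.13415012] [-0.33911775 -0.53782335 -0.77184532] 539.8948087393012
{'clock': 0.1, 'qpos': array([-1.31198016e+00,  4.23725586e-01,  1.63059776e+00, -9.41145743e-06,
        1.08863149e+00, -1.89734390e-02]), 'joint_vel': array([ 0.00138057, -0.00194223, -0.00151096,  0.00038404, -0.00016886,
       -0.00025725]), 'joint_efforts': array([ 2.12037362e-04, -5.45612383e+01, -2.74325448e+01,  6.45276485e-02,
        1.87561742e-02, -2.46568897e-05]), 'eef_pos': array([ 0.17130354, -0.60054244,  0.22200991]), 'tcp_rot': array([-6.75701009e-04,  9.90369082e-01,  1.38450776e-01, -8.56195780e-05]), 'force': array([-0.25336813, -0.76706605, -0.47965333]), 'wrist_torque': array([-0.00472182, -0.00293612, -0.06202594]), 'gripper_force': 0.0, 'grip_width': 0.08758741690313647}
```

View pics/top0.png

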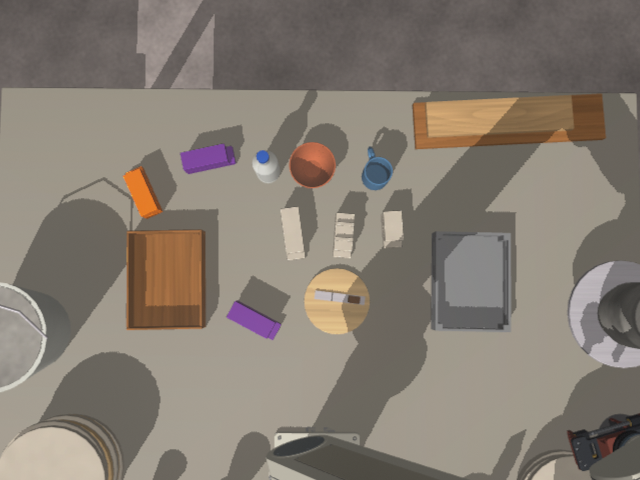

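View pics/scene0.png

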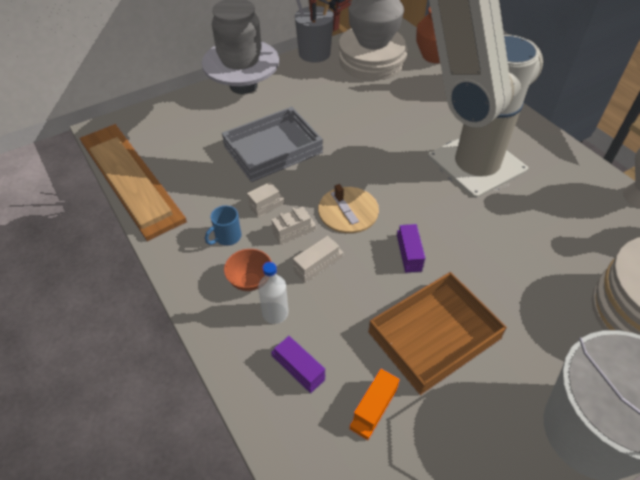

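Top view: cream setters at (292,234) long and plain, (344,235) ribbed, (393,229) short and plain. Blade is on the bat at (340,298), with its dark grip at (354,300). Tray is at (165,279) and crate at (472,281). Things that could be mistaken for setters: purple (208,158) and (253,320), orange (142,192). I choose the cream ones, which are 130, 110 and 90 with 70 apparently absent. Next I measure and check in one crop.

```bash
cat >> h.py <<'E'
def blobs(d,mask,minpts=60):
    p=cloud(d);n,l=cv2.connectedComponents(mask.astype(np.uint8));o=[]
    for i in range(1,n):
        q=p[(l==i)&~np.isnan(p[...,0])]
        if len(q)<minpts: continue
        c,s,a=cv2.minAreaRect((q[:,:2]*1000).astype(np.float32))
        v,u=np.argwhere(l==i).mean(0)
        o.append((u,v,c,s,a,np.percentile(q[:,2],[5,50,95])*1000))
    return o
def pr(o):
    for u,v,c,s,a,z in o: print(f"px({u:.0f},{v:.0f}) c=({c[0]:.1f},{c[1]:.1f}) s=({s[0]:.1f},{s[1]:.1f}) a={a:.1f} z={z.round(1)}")
def cream(d,zlo,zhi,x=(0.3,0.9),y=(-.35,.35)):
    p=cloud(d);h=cv2.cvtColor(d["img"],cv2.COLOR_RGB2HSV);P=p
    return (P[...,2]>zlo)&(P[...,2]<zhi)&(P[...,0]>x[0])&(P[...,0]<x[1])&(P[...,1]>y[0])&(P[...,1]<y[1])&(h[...,1]<90)&(h[...,2]>110)
E
python3 - <<'E'
from h import *
d=dict(np.load("top0.npz"))
R=((0.4,0.75),(-.2,.2))
print("tops");pr(blobs(d,cream(d,.052,.09,*R)))
print("all");pr(blobs(d,cream(d,.012,.09,*R)))
p=cloud(d)
def box(z0,z1,x,y): return (p[...,2]>z0)&(p[...,2]<z1)&(p[...,0]>x[0])&(p[...,0]<x[1])&(p[...,1]>y[0])&(p[...,1]<y[1])
print("tray/crate");pr(blobs(d,box(.045,.065,(.3,.65),(.25,.6))));pr(blobs(d,box(.045,.065,(.3,.65),(-.6,-.25))))
print("bat");pr(blobs(d,box(.007,.03,(.3,.6),(-.12,.12))))
print("grip");pr(blobs(d,box(.045,.075,(.3,.55),(-.12,.12)),20))
h=cv2.cvtColor(d["img"],cv2.COLOR_RGB2HSV)
print("plate");pr(blobs(d,box(.005,.03,(.3,.53),(-.12,.12))&(h[...,1]<70),20))
save("crop0.png",cv2.resize(d["img"][190:345,260:420],None,fx=3.7,fy=3.7,interpolation=cv2.INTER_CUBIC))
E
```

```text
tops
px(292,229) c=(623.1,65.9) s=(115.8,45.9) a=8.2 z=[55.  60.1 65.6]
px(391,225) c=(635.4,-183.0) s=(74.9,34.0) a=0.4 z=[54.7 60.2 65.7]
px(344,231) c=(618.8,-65.7) s=(46.5,94.5) a=86.6 z=[55.2 61.3 72.6]
all
px(293,233) c=(615.9,64.7) s=(130.5,46.0) a=8.3 z=[20.9 59.5 65.1]
px(390,228) c=(627.7,-182.5) s=(90.3,35.1) a=0.5 z=[19.2 58.6 64.9]
px(344,235) c=(611.4,-65.2) s=(46.7,109.3) a=86.3 z=[21.3 60.2 71.6]
px(336,297) c=(452.0,-56.6) s=(133.0,25.9) a=83.4 z=[12.6 17.4 23.4]
tray/crate
px(163,279) c=(495.8,386.6) s=(250.5,192.0) a=1.8 z=[47.2 53.9 59.8]
px(473,282) c=(497.2,-392.1) s=(193.0,250.4) a=89.5 z=[47.4 54.6 60.3]
bat
px(342,254) c=(563.0,-62.2) s=(46.4,17.7) a=89.7 z=[15.2 22.3 28.3]
px(296,256) c=(559.1,56.5) s=(15.6,45.6) a=8.4 z=[16.3 21.6 27.3]
px(335,301) c=(442.8,-43.9) s=(170.3,152.3) a=0.5 z=[ 8.  12.9 19.6]
px(275,329) c=(368.3,105.9) s=(59.2,25.9) a=1.1 z=[12.  21.6 27.2]
grip
px(354,299) c=(449.0,-91.8) s=(27.2,17.8) a=84.0 z=[54.6 62.6 66.9]
px(272,325) c=(380.0,112.8) s=(12.5,30.4) a=89.9 z=[52.8 59.9 64. ]
plate
px(331,296) c=(454.6,-36.5) s=(91.9,23.6) a=83.7 z=[ 9.6 17.1 23.1]
px(362,300) c=(445.6,-114.2) s=(11.7,21.6) a=85.4 z=[11.3 17.7 22.8]
```

View pics/crop0.png

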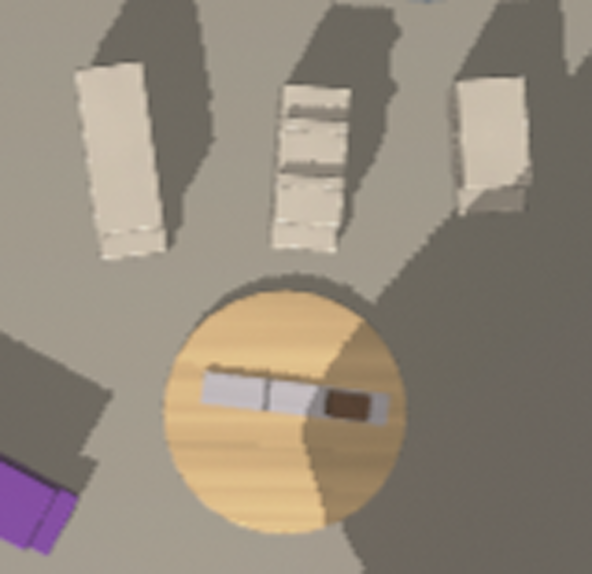

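The crop confirms three cream setters (130 plain, 110 ribbed, 90 plain; measured lengths 130.5, 109 and 90 mm). The 70 is absent. The blade points to +y with its grip at (449,-92), and the bat centre is at about (443,-53).

carry_out:
  rows:
    - [[180,330,-20],[0,0,60]]
    - [[180,330,-20],[0,0,60]]
    - [[180,330,-20],[0,0,60]]
    - [[180,330,-20],[0,0,60]]
    - [[180,330,-20],[0,0,60]]
    - [[180,330,-20],[0,0,60]]
    - [[180,330,-20],[0,0,60]]
    - [[180,330,-20],[0,0,60]]
  grip: 1

```text
clock: 0.9
eef_pos: [0.3519, -0.2679, 0.2023]
tcp_rot: [-0.001, 0.787, 0.617, 0.0]
force: [0.0, 0.7, -0.5]
grip_width: 0.0876
gripper_force: 0.0
```

carry_out:
  rows:
    - [[98,179,-50],[0,0,8]]
    - [[98,179,-50],[0,0,8]]
    - [[98,179,-50],[0,0,8]]
    - [[98,179,-50],[0,0,8]]
    - [[98,179,-50],[0,0,8]]
    - [[98,179,-50],[0,0,8]]
    - [[98,179,-50],[0,0,8]]

```text
clock: 1.6
eef_pos: [0.449, -0.0925, 0.1527]
tcp_rot: [-0.0, 0.744, 0.669, -0.0]
force: [0.4, -0.6, 0.8]
grip_width: 0.088
gripper_force: 0.0
```

```bash
python3 - <<'E'
from h import *
s=ctrl.sense();print(s['clock'],s['eef_pos'],s['tcp_rot'])
d=ctrl.get_image("wrist");save("w1.png",d["img"]);E=np.array(d["extrinsics"]);print(-E[:3,:3].T@E[:3,3],E[2,:3],E[0,:3])
p=cloud(d)
m=(p[...,2]>.045)&(p[...,2]<.07)&(abs(p[...,0]-.45)<.1)&(abs(p[...,1]+.09)<.1);pr(blobs(d,m))
m=(p[...,2]>.0145)&(p[...,2]<.03)&(abs(p[...,0]-.45)<.1)&(abs(p[...,1]+.05)<.12);pr(blobs(d,m))
E
```

```text
1.6 [ 0.44895343 -0.09253828  0.15267213] [-1.34194468e-04  7.43513400e-01  6.68720966e-01 -2.76028587e-04]
[ 0.45579954 -0.02735446  0.31280249] [-0.02686505 -0.24163711 -0.96999473] [ 9.94277086e-01 -1.06827992e-01 -9.25464410e-04]
px(318,238) c=(447.5,-90.2) s=(27.7,17.8) a=83.7 z=[54.1 59.8 61. ]
px(319,142) c=(453.3,-38.1) s=(94.7,21.9) a=83.3 z=[14.6 15.3 16.5]
px(318,264) c=(444.3,-118.0) s=(21.4,5.7) a=0.5 z=[14.6 15.3 16.2]
```

View pics/w1.png

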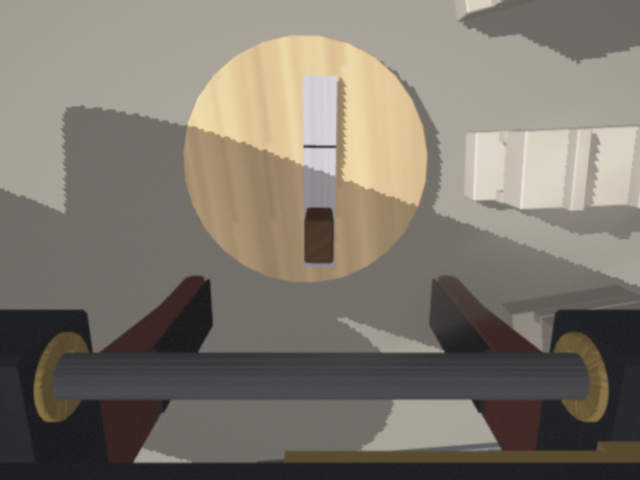

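The wrist view shows the grip block at (318,238), midway between the fingers, and the black line at (319,146). Descending to grip it.

carry_out:
  rows:
    - [[-1,2,-45],[0,0,0]]
    - [[-1,2,-90],[0,0,0]]
    - [[-1,2,-115],[0,0,0]]
    - [[-1,2,-126],[0,0,0]]
    - [[-1,2,-126],[0,0,0]]
    - [[-1,2,-126],[0,0,0]]

```text
clock: 2.25
eef_pos: [0.449, -0.0909, 0.0276]
tcp_rot: [0.001, 0.744, 0.668, 0.0]
force: [-0.3, -0.1, -0.2]
grip_width: 0.0876
gripper_force: 0.0
```

carry_out:
  rows:
    - [[0,0,0],[0,0,0]]
    - [[0,0,0],[0,0,0]]
    - [[0,0,0],[0,0,0]]
    - [[0,0,0],[0,0,0]]
    - [[0,0,0],[0,0,0]]
    - [[0,0,0],[0,0,0]]
    - [[0,0,0],[0,0,0]]
    - [[0,0,0],[0,0,0]]
  grip: -1
  squeeze: 45

```text
clock: 3.05
eef_pos: [0.4484, -0.09, 0.0266]
tcp_rot: [-0.0, 0.744, 0.669, -0.0]
force: [0.5, 0.6, 1.0]
grip_width: 0.0269
gripper_force: 0.0
```

carry_out:
  rows:
    - [[0,0,20],[0,0,0]]
    - [[0,0,60],[0,0,0]]
    - [[0,0,90],[0,0,0]]
    - [[0,0,90],[0,0,0]]

```text
clock: 3.45
eef_pos: [0.4507, -0.0905, 0.1197]
tcp_rot: [0.003, 0.744, 0.669, 0.002]
force: [1.1, 0.2, -1.8]
grip_width: 0.0175
gripper_force: 44.8
```

carry_out:
  rows:
    - [[-28,126,0],[0,0,-75.5]]
    - [[-28,126,0],[0,0,-75.5]]
    - [[-28,126,0],[0,0,-75.5]]
    - [[-28,126,0],[0,0,-75.5]]
    - [[-28,126,0],[0,0,-75.5]]
    - [[-28,126,0],[0,0,-75.5]]
    - [[-28,126,0],[0,0,-75.5]]
    - [[-28,126,0],[0,0,-75.5]]

```text
clock: 4.25
eef_pos: [0.4195, 0.036, 0.1154]
tcp_rot: [-0.0, 0.987, 0.159, -0.001]
force: [0.3, 0.8, -1.7]
grip_width: 0.0179
gripper_force: 44.8
```

carry_out:
  rows:
    - [[0,0,0],[0,0,-6.8]]
    - [[0,0,0],[0,0,-6.8]]
    - [[0,0,0],[0,0,-6.8]]

```text
clock: 4.55
eef_pos: [0.4198, 0.036, 0.1159]
tcp_rot: [-0.0, 0.995, 0.104, -0.001]
force: [-0.2, 0.7, -0.9]
grip_width: 0.0176
gripper_force: 44.8
```

```bash
python3 - <<'E'
from h import *
s=ctrl.sense();print(s['clock'],s['eef_pos'],s['tcp_rot'],s['grip_width'],s['gripper_force'])
d=ctrl.get_image("wrist");save("w2.png",d["img"]);np.savez("w2.npz",**d)
E
```

```text
4.55 [0.41979822 0.03595244 0.11587573] [-2.79651387e-05  9.94525689e-01  1.04489518e-01 -7.70032614e-04] 0.017561818860137426 44.810367822647095
```

View pics/w2.png

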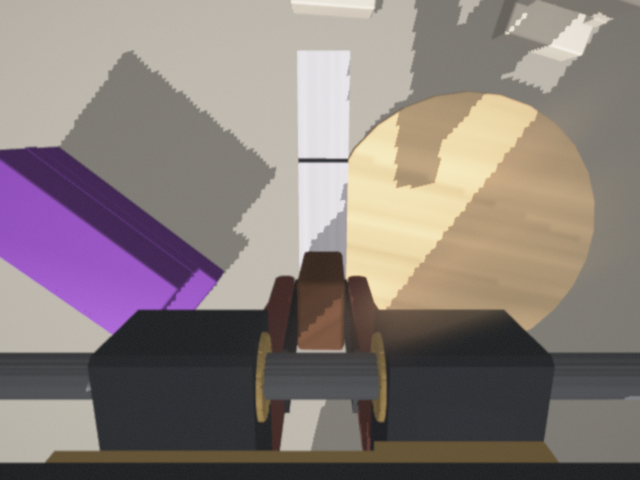

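```bash
cat >> h.py <<'E'
from scipy.spatial.transform import Rotation as Ro
def yaw(s):
    w,x,y,z=s['tcp_rot'];return 2*np.degrees(np.arctan2(y,x))
def blade(d):
    """blade plate seen by wrist: tip and axis in world, and relative to tcp (valid if gripped)"""
    s=ctrl.sense();p=cloud(d);h=cv2.cvtColor(d["img"],cv2.COLOR_RGB2HSV);t=s['eef_pos']
    v,u=np.mgrid[0:480,0:640]
    m=(abs(p[...,2]-t[2]+.013)<.014)&(h[...,1]<60)&(abs(u-320)<70)&(v<270)
    m=cv2.morphologyEx(m.astype(np.uint8),cv2.MORPH_CLOSE,np.ones((7,7)))
    n,l,st,_=cv2.connectedComponentsWithStats(m);k=1+np.argmax(st[1:,4]);q=p[(l==k)&~np.isnan(p[...,0])]
    a=np.radians(yaw(s));R=np.array([[np.cos(a),np.sin(a)],[-np.sin(a),np.cos(a)]])
    r=(q[:,:2]-t[:2])@R.T*1000; zz=(q[:,2]-t[2])*1000
    tip=np.percentile(r[:,0],99.5); A=np.c_[r,np.ones(len(r))];c=np.linalg.lstsq(A,zz,rcond=None)[0]
    y=[np.mean(np.percentile(r[abs(r[:,0]-X)<3,1],[2,98])) for X in(40,65,90)]
    print(f"tcp {t.round(4)} yaw {yaw(s):.2f} | tool-rel tip x={tip:.1f} y(40,65,90)={np.round(y,1)} plate-top z at tcp {c[2]:.1f} slope x {c[0]:.3f} y {c[1]:.3f}")
    return m
E
python3 - <<'E'
from h import *
d=dict(np.load("w2.npz"));m=blade(d);print(m.sum())
d=ctrl.get_image("top");R=((0.4,0.75),(-.25,.2));pr(blobs(d,cream(d,.012,.09,*R)))
E
```

```text
Traceback (most recent call last):
  File "h.py", line 38, in blade
    y=[np.mean(np.percentile(r[abs(r[:,0]-X)<3,1],[2,98])) for X in(40,65,90)]
               ~~~~~~~~~~~~~^^^^^^^^^^^^^^^^^^^^^^^^^^^^^
IndexError: index -1 is out of bounds for axis 0 with size 0
```

```bash
python3 - <<'E'
from h import *
d=dict(np.load("w2.npz"));p=cloud(d)
h=cv2.cvtColor(d["img"],cv2.COLOR_RGB2HSV)
for v,u in((60,323),(100,323),(140,323),(200,310),(240,305),(300,322)): print(v,u,p[v,u].round(4),h[v,u])
E
```

```text
60 323 [0.5131 0.0544 0.0817] [135   4 229]
100 323 [0.4974 0.0511 0.083 ] [143   4 230]
140 323 [0.4811 0.0476 0.081 ] [140   3 229]
200 310 [0.4542 0.0479 0.0831] [135   4 228]
240 305 [0.4352 0.0464 0.0816] [140   3 233]
300 322 [0.4257 0.0365 0.1272] [ 11 110  90]
```

The plate hangs about 36 mm below the TCP because the fingers were still closing during the lift, so only the tips hold it. I'll set it on the bat pointing forward and regrip deeper.

carry_out:
  rows:
    - [[5,-45,0],[0,0,-3.7]]
    - [[5,-89,0],[0,0,-3.7]]
    - [[5,-89,-30],[0,0,-3.7]]
    - [[5,-89,-55],[0,0,-3.7]]
    - [[5,-89,-65],[0,0,-3.7]]
    - [[5,-89,-67],[0,0,-3.7]]
    - [[5,-89,-67],[0,0,-3.7]]
    - [[5,-89,-67],[0,0,-3.7]]

```text
clock: 5.4
eef_pos: [0.4262, -0.0528, 0.0504]
tcp_rot: [0.0, 0.997, 0.071, 0.001]
force: [0.2, -0.7, -0.6]
grip_width: 0.0179
gripper_force: 44.8
```

carry_out:
  rows:
    - [[0,0,0],[0,0,0]]
    - [[0,0,0],[0,0,0]]
    - [[0,0,0],[0,0,0]]
    - [[0,0,0],[0,0,0]]
    - [[0,0,-12],[0,0,0]]
    - [[0,0,-23],[0,0,0]]
    - [[0,0,-23],[0,0,0]]
    - [[0,0,-23],[0,0,0]]
  grip: 0

```text
clock: 6.2
eef_pos: [0.4248, -0.0529, 0.0259]
tcp_rot: [-0.0, 0.998, 0.071, -0.001]
force: [0.1, 0.4, 0.0]
grip_width: 0.0439
gripper_force: 0.0
```

carry_out:
  rows:
    - [[0,0,0],[0,0,0]]
    - [[0,0,0],[0,0,0]]
    - [[0,0,0],[0,0,0]]
    - [[0,0,0],[0,0,0]]
    - [[0,0,0],[0,0,0]]
    - [[0,0,0],[0,0,0]]
    - [[0,0,0],[0,0,0]]
    - [[0,0,0],[0,0,0]]
  grip: -1

```text
clock: 7.0
eef_pos: [0.4256, -0.0531, 0.0269]
tcp_rot: [0.0, 0.997, 0.071, 0.0]
force: [-0.1, -1.3, 4.5]
grip_width: 0.0178
gripper_force: 45.0
```

```bash
sed -i 's/t\[2\]+.013)<.014/t[2]+.012)<.010/' h.py; python3 - <<'E'
from h import *
s=ctrl.sense();print(s['clock'],s['eef_pos'],s['grip_width'],s['gripper_force'],s['force'])
d=ctrl.get_image("wrist");save("w3.png",d["img"]);p=cloud(d)
for v,u in((60,323),(100,323),(140,323),(200,310),(240,305),(300,322)): print(v,u,p[v,u].round(4))
blade(d)
E
```

```text
7.0 [ 0.42563737 -0.05308169  0.02688524] 0.017809145527934566 44.98510301113129 [-0.1109671  -1.25973055  4.49947018]
60 323 [ 0.5167 -0.0413  0.015 ]
100 323 [ 0.5026 -0.0433  0.0159]
140 323 [ 0.488  -0.0454  0.0157]
200 310 [ 0.4641 -0.0436  0.0149]
240 305 [ 0.4474 -0.0438  0.0149]
300 322 [ 0.4393 -0.0518  0.0578]
tcp [ 0.4256 -0.0531  0.0269] yaw 8.11 | tool-rel tip x=101.0 y(40,65,90)=[-0.2 -0.6 -0.7] plate-top z at tcp -11.7 slope x -0.004 y 0.015
```

View pics/w3.png

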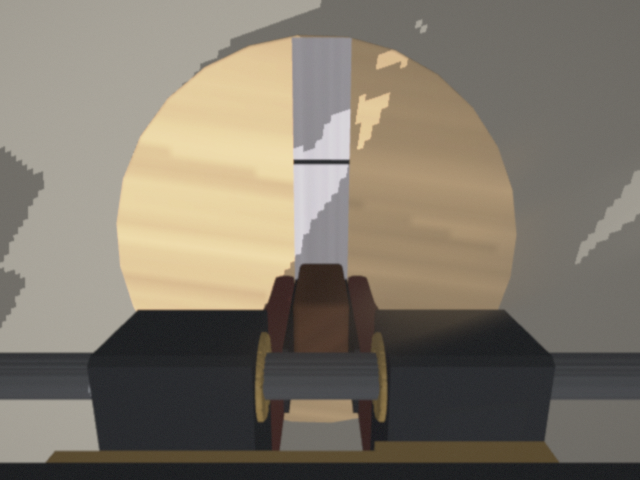

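Solid grip: the tip is 101 mm ahead of the TCP and the underside about 15 mm below it. Lifting and moving in front of the 130 setter.

carry_out:
  rows:
    - [[0,0,20],[0,0,0]]
    - [[0,0,50],[0,0,0]]
    - [[0,45,50],[0,0,0]]
    - [[0,91,50],[0,0,0]]
    - [[0,91,50],[0,0,0]]
    - [[0,91,50],[0,0,0]]

```text
clock: 7.65
eef_pos: [0.4249, 0.0389, 0.0765]
tcp_rot: [0.0, 0.997, 0.072, -0.0]
force: [0.3, -0.1, -1.7]
grip_width: 0.0173
gripper_force: 45.0
```

```bash
cat >> h.py <<'E'
def slot(d,cx,cy,L,side=.15):
    """setter pose from wrist/top depth near (cx,cy): rect of all points 12..66mm; returns mouth, yaw"""
    p=cloud(d);h=cv2.cvtColor(d["img"],cv2.COLOR_RGB2HSV)
    near=(abs(p[...,0]-cx)<.1)&(abs(p[...,1]-cy)<.045)&(h[...,1]<90)
    for nm,lo,hi in(("lip",.014,.027),("top",.05,.08),("all",.014,.08)):
        q=p[near&(p[...,2]>lo)&(p[...,2]<hi)]
        if len(q)<80: continue
        c,s,a=cv2.minAreaRect((q[:,:2]*1000).astype(np.float32))
        e=cv2.boxPoints((c,s,a));print(nm,len(q),f"c=({c[0]:.1f},{c[1]:.1f}) s=({s[0]:.1f},{s[1]:.1f}) a={a:.1f} medz {np.median(q[:,2])*1000:.1f} near-corners",e[np.argsort(e[:,0])[:2]].round(1).tolist())
E
python3 - <<'E'
from h import *
s=ctrl.sense()
d=ctrl.get_image("wrist");save("w4.png",d["img"]);np.savez("w4.npz",**d);blade(d);slot(d,.616,.065,130)
d=ctrl.get_image("top");slot(d,.616,.065,130)
E
```

```text
tcp [0.425  0.0381 0.0764] yaw 8.19 | tool-rel tip x=99.5 y(40,65,90)=[0.5 0.5 0.5] plate-top z at tcp -11.6 slope x -0.003 y -0.001
top 1358 c=(519.5,52.1) s=(9.4,21.8) a=6.3 medz 64.5 near-corners [[513.7000122070312, 62.5], [516.0, 40.79999923706055]]
all 1358 c=(519.5,52.1) s=(9.4,21.8) a=6.3 medz 64.5 near-corners [[513.7000122070312, 62.5], [516.0, 40.79999923706055]]
lip 103 c=(559.1,56.5) s=(15.7,45.5) a=8.9 medz 22.1 near-corners [[547.7999877929688, 77.69999694824219], [554.7999877929688, 32.79999923706055]]
top 850 c=(598.4,62.4) s=(165.6,46.0) a=8.1 medz 60.1 near-corners [[513.2000122070312, 73.5], [519.7000122070312, 27.899999618530273]]
all 974 c=(598.4,62.3) s=(165.6,46.1) a=8.1 medz 59.5 near-corners [[513.2000122070312, 73.4000015258789], [519.7000122070312, 27.799999237060547]]
```

View pics/w4.png

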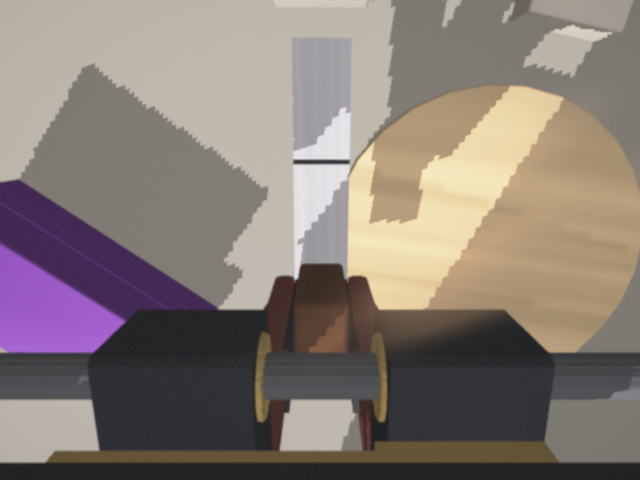

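carry_out:
  rows:
    - [[20,1.5,0],[0,0,0]]
    - [[20,1.5,-25],[0,0,0]]
    - [[20,1.5,-37],[0,0,0]]
    - [[20,1.5,-37],[0,0,0]]
    - [[20,1.5,-37],[0,0,0]]

```text
clock: 8.25
eef_pos: [0.4446, 0.0388, 0.0394]
tcp_rot: [-0.0, 0.998, 0.07, -0.001]
force: [-0.2, -0.5, -1.8]
grip_width: 0.0174
gripper_force: 45.0
```

```bash
cat >> h.py <<'E'
def lip(d,cx,cy):
    """front lip seen by the wrist camera beyond the blade tip; in tool-relative mm"""
    s=ctrl.sense();p=cloud(d);h=cv2.cvtColor(d["img"],cv2.COLOR_RGB2HSV);t=s['eef_pos'];a=np.radians(yaw(s))
    R=np.array([[np.cos(a),np.sin(a)],[-np.sin(a),np.cos(a)]]);r=(p[...,:2]-t[:2])@R.T*1000
    m=(p[...,2]>.014)&(p[...,2]<.026)&(abs(r[...,1])<45)&(r[...,0]>101.5)&(r[...,0]<150)&(h[...,2]>60)
    n,l,st,_=cv2.connectedComponentsWithStats(m.astype(np.uint8));k=1+np.argmax(st[1:,4]);q=r[l==k]
    c,sz,an=cv2.minAreaRect(q.astype(np.float32));e=cv2.boxPoints((c,sz,an));print("lip n",len(q),"c",np.round(c,1),"s",np.round(sz,1),"a",round(an,1),"z",np.nanmedian(p[l==k][:,2]).round(4),"front",e[np.argsort(e[:,0])[:2]].round(1).tolist())
E
python3 - <<'E'
from h import *
d=ctrl.get_image("wrist");save("w5.png",d["img"]);blade(d);lip(d,0,0)
E
```

```text
tcp [0.4451 0.039  0.0398] yaw 8.06 | tool-rel tip x=99.0 y(40,65,90)=[-0.5 -0.6 -0.6] plate-top z at tcp -12.1 slope x -0.004 y 0.001
lip n 2914 c [110.    2.9] s [46.2  7.8] a 89.9 z 0.0198 front [[106.0999984741211, -20.200000762939453], [106.19999694824219, 26.0]]
```

View pics/w5.png

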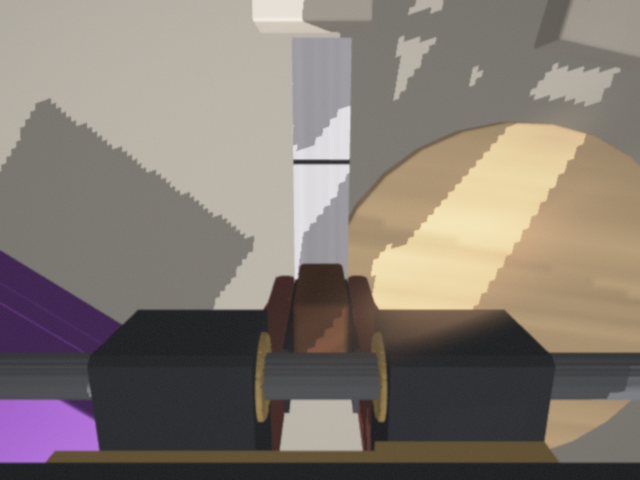

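The lip (x 253–371, top of the image) is centred at 312 and the blade at 321. I need to shift 3.5 mm left and slide 51.5 mm in. Plate underside is about 2.9 mm above the lip, which is what I want.

carry_out:
  rows:
    - [[-0.5,3.5,0],[0,0,0]]
    - [[-0.5,3.5,0],[0,0,0]]
    - [[9.5,5,0],[0,0,0]]
    - [[19.5,6.5,0],[0,0,0]]
    - [[29.5,7.8,0],[0,0,0]]
    - [[39.5,9.3,0],[0,0,0]]
    - [[47,10.3,0],[0,0,0]]
    - [[50.5,10.7,0],[0,0,0]]

```text
clock: 9.1
eef_pos: [0.4971, 0.0503, 0.0396]
tcp_rot: [-0.0, 0.997, 0.071, 0.0]
force: [0.5, -0.1, -1.3]
grip_width: 0.0177
gripper_force: 45.0
```

carry_out:
  rows:
    - [[0,0,0],[0,0,0]]
    - [[0,0,0],[0,0,0]]
    - [[0,0,0],[0,0,0]]
    - [[0,0,0],[0,0,0]]
    - [[0,0,0],[0,0,0]]
    - [[0,0,0],[0,0,0]]
    - [[0,0,0],[0,0,0]]

```text
clock: 9.8
eef_pos: [0.4959, 0.0502, 0.0397]
tcp_rot: [-0.0, 0.998, 0.071, 0.0]
force: [0.5, -0.7, -2.0]
grip_width: 0.0177
gripper_force: 45.0
```

```bash
python3 - <<'E'
from h import *
d=ctrl.get_image("wrist");save("w6.png",d["img"]);s=ctrl.sense();print(s['clock'],s['eef_pos'],yaw(s),s['force'])
p=cloud(d);h=d["img"]
# black line and lip front, world -> tool rel
t=s['eef_pos'];a=np.radians(yaw(s));R=np.array([[np.cos(a),np.sin(a)],[-np.sin(a),np.cos(a)]]);r=(p[...,:2]-t[:2])@R.T*1000
g=cv2.cvtColor(h,cv2.COLOR_RGB2GRAY)
col=g[100:250,315:328].mean(1);k=100+col.argmin();print("line row",k,r[k,321],p[k,321])
for v in range(0,200,12): print(v,r[v,285].round(1),(p[v,285,2]*1000).round(1),r[v,321].round(1),(p[v,321,2]*1000).round(1))
slot(ctrl.get_image("top"),.616,.065,130)
E
```

```text
9.85 [0.49592508 0.05018781 0.03970631] 8.10416304715876 [ 0.63828639 -0.02003914 -1.83101899]
line row 161 [54.81302131 -0.45107783] [0.5502543 0.0574684 0.0283398]
0 [104.   10.3] 57.4 [103.6  -0.5] 59.0
12 [100.4  10.2] 58.6 [100.4  -0.5] 58.6
24 [97.3 10.4] 57.8 [97.6 -0.5] 56.6
36 [94.  10.4] 57.9 [93.7 -0.5] 59.2
48 [90.8 10.6] 57.1 [90.7 -0.5] 57.2
60 [87.3 10.6] 57.6 [87.3 -0.5] 57.1
72 [83.7 10.6] 58.2 [83.6 -0.5] 58.9
84 [80.3 10.7] 57.8 [80.4 -0.5] 56.6
96 [76.6 10.7] 58.7 [76.6 -0.5] 59.4
108 [73.1 10.9] 57.7 [73.1 -0.5] 57.7
120 [69.6 11.3] 53.9 [69.6 -0.5] 52.9
132 [65.8 14.1] 19.8 [65.8 -0.5] 26.8
144 [61.1 14.1] 20.6 [61.3 -0.5] 28.0
156 [56.3 14.3] 19.4 [56.7 -0.5] 27.8
168 [49.8 16.1] -0.8 [52.1 -0.4] 28.0
180 [44.1 16.3] -2.6 [47.4 -0.4] 28.5
192 [38.7 16.4] -1.7 [42.6 -0.4] 28.3
top 824 c=(623.0,65.9) s=(115.2,45.9) a=8.1 medz 60.4 near-corners [[562.7000122070312, 80.5], [569.2000122070312, 35.0]]
all 919 c=(617.2,64.9) s=(126.8,46.1) a=8.1 medz 59.9 near-corners [[551.2000122070312, 78.9000015258789], [557.7000122070312, 33.20000076293945]]
```

View pics/w6.png

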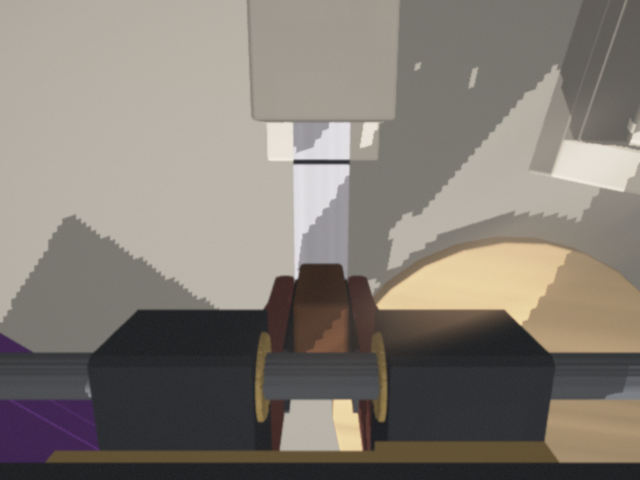

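The black line (row 161) is level with the lip front (row ~160), and the lip (267–378) is centred on the blade. It has been held over 0.7 s. Drawing out and going to the 110 setter.

carry_out:
  rows:
    - [[-10,-1.4,0],[0,0,0]]
    - [[-22,-3.1,0],[0,0,0]]
    - [[-36,-5.1,0],[0,0,0]]
    - [[-50,-7,0],[0,0,0]]
    - [[-64,-9,0],[0,0,0]]
    - [[-75,-10.5,0],[0,0,0]]
    - [[-75,-10.5,0],[0,0,0]]

```text
clock: 10.6
eef_pos: [0.4186, 0.0394, 0.0396]
tcp_rot: [-0.0, 0.998, 0.071, -0.001]
force: [0.0, 0.4, -1.4]
grip_width: 0.0182
gripper_force: 45.0
```

carry_out:
  rows:
    - [[0,-45,0],[0,0,-6]]
    - [[0,-90,0],[0,0,-11.8]]
    - [[28,-94.5,0],[0,0,-11.8]]
    - [[28,-94.5,0],[0,0,-11.8]]
    - [[28,-94.5,0],[0,0,-11.8]]
    - [[28,-94.5,0],[0,0,-11.8]]

```text
clock: 11.2
eef_pos: [0.4481, -0.0543, 0.0395]
tcp_rot: [-0.0, 0.999, -0.032, -0.001]
force: [0.2, 0.2, -1.5]
grip_width: 0.0176
gripper_force: 45.0
```

```bash
python3 - <<'E'
from h import *
d=ctrl.get_image("wrist");save("w7.png",d["img"]);blade(d);lip(d,0,0)
d=ctrl.get_image("top");R=((0.53,0.75),(-.25,.2));pr(blobs(d,cream(d,.012,.09,*R)))
E
```

```text
tcp [ 0.448  -0.0542  0.0395] yaw -3.63 | tool-rel tip x=99.7 y(40,65,90)=[-0.6 -0.7 -0.7] plate-top z at tcp -11.7 slope x -0.004 y -0.000
lip n 2680 c [111.    0.4] s [ 7.3 45.8] a 0.0 z 0.0198 front [[107.30000305175781, 23.299999237060547], [107.30000305175781, -22.5]]
px(293,233) c=(615.9,64.7) s=(130.3,45.9) a=8.1 z=[21.5 59.5 65.7]
px(393,229) c=(628.9,-190.7) s=(90.6,47.6) a=3.4 z=[20.8 59.1 65.2]
px(344,235) c=(612.0,-65.2) s=(46.6,110.3) a=86.5 z=[20.8 60.  71.1]
px(342,263) c=(539.1,-62.0) s=(18.2,21.1) a=0.0 z=[25.6 30.2 34.2]
```

carry_out:
  rows:
    - [[0,1,0],[0,0,0]]
    - [[0,1,0],[0,0,0]]
    - [[10,0.4,0],[0,0,0]]
    - [[20,-0.3,0],[0,0,0]]
    - [[30,-0.9,0],[0,0,0]]
    - [[40,-1.5,0],[0,0,0]]
    - [[48,-2,0],[0,0,0]]
    - [[53,-2.4,0],[0,0,0]]

```text
clock: 12.1
eef_pos: [0.503, -0.0573, 0.0397]
tcp_rot: [0.0, 0.999, -0.032, 0.0]
force: [0.1, 1.1, -1.5]
grip_width: 0.0177
gripper_force: 45.0
```

carry_out:
  rows:
    - [[0,0,0],[0,0,0]]
    - [[0,0,0],[0,0,0]]
    - [[0,0,0],[0,0,0]]
    - [[0,0,0],[0,0,0]]
    - [[0,0,0],[0,0,0]]
    - [[0,0,0],[0,0,0]]
    - [[0,0,0],[0,0,0]]

```text
clock: 12.8
eef_pos: [0.5019, -0.0572, 0.0397]
tcp_rot: [-0.0, 0.999, -0.032, 0.0]
force: [-0.3, -0.1, -1.9]
grip_width: 0.0176
gripper_force: 45.0
```

```bash
cat >> h.py <<'E'
def check(d):
    s=ctrl.sense();p=cloud(d);t=s['eef_pos'];a=np.radians(yaw(s));R=np.array([[np.cos(a),np.sin(a)],[-np.sin(a),np.cos(a)]]);r=(p[...,:2]-t[:2])@R.T*1000
    z=p[...,2]*1000;l=(z>15)&(z<24.5)&(abs(r[...,1])<26)&(r[...,0]>40)&(r[...,0]<75);q=r[l]
    g=cv2.cvtColor(d["img"],cv2.COLOR_RGB2GRAY);k=120+g[120:230,315:328].mean(1).argmin()
    print(f"line x {r[k,321,0]:.1f} lip front {np.percentile(q[:,0],1):.1f} lip y {np.percentile(q[:,1],[1,99]).round(1)} lip z {np.median(z[l]):.1f} plate z {z[k+6:k+30,321].mean():.1f} n {len(q)} t {s['clock']} F {s['force'].round(1)} grip {s['grip_width']:.4f}")
E
python3 - <<'E'
from h import *
d=ctrl.get_image("wrist");save("w8.png",d["img"]);check(d)
E
```

```text
line x 54.9 lip front 54.4 lip y [-22.4  22.9] lip z 20.0 plate z 27.9 n 2085 t 12.85 F [ 0.3 -0.4 -1.7] grip 0.0176
```

View pics/w8.png

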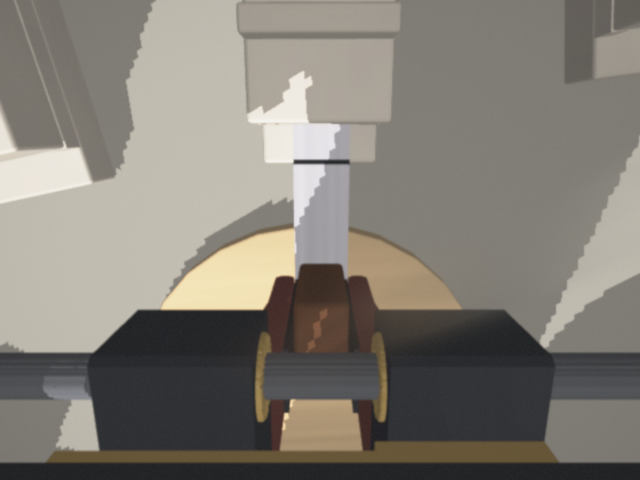

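Line at row 161 is level with the lip front at row ~160, and the blade is centred. Now the 90 setter.

carry_out:
  rows:
    - [[-10,0.6,0],[0,0,0]]
    - [[-22,1.4,0],[0,0,0]]
    - [[-36,2.3,0],[0,0,0]]
    - [[-50,3.2,0],[0,0,0]]
    - [[-64,4.1,0],[0,0,0]]
    - [[-75,4.8,0],[0,0,0]]
    - [[-75,4.8,0],[0,0,0]]

```text
clock: 13.55
eef_pos: [0.4247, -0.0522, 0.0396]
tcp_rot: [-0.0, 0.999, -0.032, -0.001]
force: [1.1, 0.1, -2.1]
grip_width: 0.018
gripper_force: 45.0
```

carry_out:
  rows:
    - [[0,-45,0],[0,0,3]]
    - [[0,-90,0],[0,0,7]]
    - [[0,-135,0],[0,0,7]]
    - [[40,-147,0],[0,0,7]]
    - [[50,-147,0],[0,0,7]]
    - [[50,-147,0],[0,0,7]]
    - [[50,-147,0],[0,0,7]]

```text
clock: 14.25
eef_pos: [0.4759, -0.1984, 0.0393]
tcp_rot: [-0.0, 1.0, 0.029, -0.001]
force: [0.2, -0.5, -1.5]
grip_width: 0.0179
gripper_force: 45.0
```

```bash
python3 - <<'E'
from h import *
d=ctrl.get_image("wrist");save("w9.png",d["img"]);blade(d);lip(d,0,0)
d=ctrl.get_image("top");R=((0.53,0.75),(-.25,.2));pr(blobs(d,cream(d,.012,.09,*R)))
E
```

```text
tcp [ 0.4755 -0.1982  0.0393] yaw 3.37 | tool-rel tip x=99.9 y(40,65,90)=[-0.7 -0.7 -0.7] plate-top z at tcp -11.7 slope x -0.004 y 0.001
lip n 2952 c [110.8  -0.7] s [ 8.  45.9] a 0.5 z 0.0199 front [[106.5999984741211, 22.200000762939453], [107.0, -23.700000762939453]]
px(293,233) c=(615.7,64.8) s=(130.4,46.1) a=8.2 z=[21.1 59.6 65.6]
px(393,228) c=(628.8,-190.6) s=(90.4,47.3) a=4.5 z=[20.4 59.5 65.2]
px(344,235) c=(612.1,-65.1) s=(46.2,110.2) a=86.3 z=[20.6 60.1 72.2]
px(393,257) c=(554.9,-195.2) s=(41.9,23.2) a=3.2 z=[24.  29.3 36.4]
```

carry_out:
  rows:
    - [[10,0.6,0],[0,0,0]]
    - [[20,1.2,0],[0,0,0]]
    - [[30,1.8,0],[0,0,0]]
    - [[40,2.4,0],[0,0,0]]
    - [[48,2.8,0],[0,0,0]]
    - [[52.5,3.1,0],[0,0,0]]
    - [[52.5,3.1,0],[0,0,0]]
    - [[52.5,3.1,0],[0,0,0]]

```text
clock: 15.15
eef_pos: [0.5291, -0.1962, 0.0395]
tcp_rot: [-0.0, 1.0, 0.029, -0.0]
force: [-0.0, -0.4, -1.6]
grip_width: 0.0179
gripper_force: 45.0
```

carry_out:
  rows:
    - [[0,0,0],[0,0,0]]
    - [[0,0,0],[0,0,0]]
    - [[0,0,0],[0,0,0]]
    - [[0,0,0],[0,0,0]]
    - [[0,0,0],[0,0,0]]
    - [[0,0,0],[0,0,0]]
    - [[0,0,0],[0,0,0]]

```text
clock: 15.85
eef_pos: [0.5294, -0.1963, 0.0397]
tcp_rot: [-0.0, 1.0, 0.029, 0.0]
force: [0.1, -0.6, -1.9]
grip_width: 0.0176
gripper_force: 45.0
```

```bash
python3 - <<'E'
from h import *
d=ctrl.get_image("wrist");save("w10.png",d["img"]);check(d)
E
```

```text
line x 54.5 lip front 53.5 lip y [-22.   23.3] lip z 20.0 plate z 27.9 n 2067 t 15.9 F [-0.3  0.9 -0.8] grip 0.0179
```

View pics/w10.png

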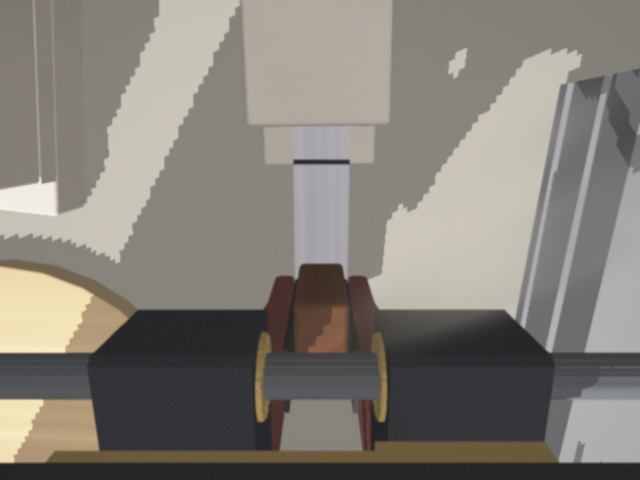

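Line at row 161 and lip front at row ~162, gauged. Drawing out and laying the blade on the bat.

carry_out:
  rows:
    - [[-10,-0.6,0],[0,0,0]]
    - [[-22,-1.3,0],[0,0,0]]
    - [[-36,-2.1,0],[0,0,0]]
    - [[-50,-2.9,0],[0,0,0]]
    - [[-64,-3.8,0],[0,0,0]]
    - [[-75,-4.4,0],[0,0,0]]
    - [[-75,-4.4,0],[0,0,0]]

```text
clock: 16.6
eef_pos: [0.4523, -0.2005, 0.0396]
tcp_rot: [-0.0, 1.0, 0.028, -0.001]
force: [0.4, -0.3, -1.4]
grip_width: 0.0177
gripper_force: 45.0
```

carry_out:
  rows:
    - [[-14,45,0],[0,0,-3]]
    - [[-28,90,0],[0,0,-3]]
    - [[-44,130,0],[0,0,-3]]
    - [[-44,146,0],[0,0,-3]]
    - [[-44,146,0],[0,0,-3]]
    - [[-44,146,-8],[0,0,-3]]
    - [[-44,146,-13],[0,0,-3]]
    - [[-44,146,-13],[0,0,-3]]

```text
clock: 17.4
eef_pos: [0.4115, -0.0557, 0.0263]
tcp_rot: [0.0, 1.0, 0.002, 0.001]
force: [0.9, 0.1, 0.3]
grip_width: 0.0178
gripper_force: 45.0
```

carry_out:
  rows:
    - [[0,0,0],[0,0,0]]
    - [[0,0,0],[0,0,0]]
    - [[0,0,0],[0,0,0]]
    - [[0,0,0],[0,0,0]]
    - [[0,0,20],[0,0,0]]
    - [[0,0,60],[0,0,0]]
    - [[0,0,110],[0,0,0]]
    - [[0,0,130],[0,0,0]]
  grip: 0

```text
clock: 18.2
eef_pos: [0.412, -0.055, 0.1601]
tcp_rot: [0.0, 1.0, 0.003, 0.002]
force: [1.1, -0.8, -0.3]
grip_width: 0.0443
gripper_force: 0.0
```

```bash
cat > see.py <<'E'
from h import *
s=ctrl.sense();print(s['clock'],s['eef_pos'].round(4),yaw(s))
d=ctrl.get_image("top");R=((0.53,0.8),(-.3,.2));print("setters");pr(blobs(d,cream(d,.012,.09,*R)))
for n in("wrist","top"):
    d=ctrl.get_image(n);p=cloud(d);h=cv2.cvtColor(d["img"],cv2.COLOR_RGB2HSV)
    m=(p[...,2]>.007)&(p[...,2]<.024)&(abs(p[...,0]-.443)<.1)&(abs(p[...,1]+.053)<.1)
    print(n,"bat");pr(blobs(d,m,400));print("plate");pr(blobs(d,m&(h[...,1]<50),150))
E
python3 see.py
```

```text
18.2 [ 0.412  -0.055   0.1601] 0.30768333775667267
setters
px(270,176) c=(764.5,125.2) s=(25.8,61.9) a=22.4 z=[15.2 53.  87.4]
px(293,233) c=(615.7,64.7) s=(130.2,46.0) a=8.2 z=[21.7 59.7 65.3]
px(393,229) c=(628.7,-190.4) s=(90.7,47.0) a=3.6 z=[20.4 59.1 65.6]
px(344,235) c=(611.9,-65.1) s=(46.3,110.1) a=86.5 z=[21.  60.  71.4]
wrist bat
px(311,176) c=(442.6,-49.0) s=(168.7,168.8) a=5.2 z=[ 8.9 10.2 15.1]
plate
px(321,148) c=(463.0,-55.8) s=(23.1,96.4) a=89.8 z=[13.6 15.  16.3]
top bat
px(337,287) c=(481.4,-50.4) s=(93.0,166.0) a=0.5 z=[ 8.2 13.1 19.5]
plate
px(339,287) c=(478.9,-55.7) s=(20.6,61.9) a=89.6 z=[11.9 17.  22. ]
```

Blade lies flat: plate middle at about (446,-56), bat centre (443,-51). Now the setters, 130 first.

carry_out:
  rows:
    - [[208,120,0],[0,0,7.9]]
    - [[208,120,0],[0,0,7.9]]
    - [[208,120,0],[0,0,7.9]]
    - [[208,120,0],[0,0,7.9]]
    - [[208,120,0],[0,0,7.9]]
    - [[208,120,0],[0,0,7.9]]
    - [[208,120,0],[0,0,7.9]]
  grip: 1

```text
clock: 19.05
eef_pos: [0.617, 0.0655, 0.1538]
tcp_rot: [0.0, 0.997, 0.072, -0.002]
force: [0.3, -0.2, 0.2]
grip_width: 0.0874
gripper_force: 0.0
```

```bash
cat > st.py <<'E'
from h import *
import sys
x,y=float(sys.argv[1])/1000,float(sys.argv[2])/1000
s=ctrl.sense();print(s['clock'],s['eef_pos'].round(4),yaw(s),s['grip_width'])
d=ctrl.get_image("wrist");p=cloud(d)
m=(p[...,2]>.048)&(p[...,2]<.075)&(abs(p[...,0]-x)<.1)&(abs(p[...,1]-y)<.06);pr(blobs(d,m,300))
d=ctrl.get_image("top");print("top");pr(blobs(d,cream(d,.012,.09,(.53,.8),(-.3,.2)),300))
E
python3 st.py 623 66
```

```text
19.05 [0.617  0.0655 0.1538] 8.268893750165466 0.08740317480714688
px(319,227) c=(621.8,67.3) s=(114.4,46.2) a=8.1 z=[56.9 58.1 59.2]
top
px(393,229) c=(628.9,-190.5) s=(90.6,46.7) a=4.2 z=[19.9 58.9 65.3]
px(344,235) c=(611.5,-65.2) s=(46.6,109.6) a=86.6 z=[20.6 60.3 71.4]
```

carry_out:
  rows:
    - [[0,1,-45],[0,0,0]]
    - [[0,1,-90],[0,0,0]]
    - [[0,1,-120],[0,0,0]]
    - [[0,1,-130],[0,0,0]]
    - [[0,1,-130],[0,0,0]]
    - [[0,1,-130],[0,0,0]]

```text
clock: 19.75
eef_pos: [0.6191, 0.066, 0.028]
tcp_rot: [-0.0, 0.997, 0.071, 0.001]
force: [-0.6, -0.5, 0.5]
grip_width: 0.0879
gripper_force: 0.0
```

carry_out:
  rows:
    - [[0,0,0],[0,0,0]]
    - [[0,0,0],[0,0,0]]
    - [[0,0,0],[0,0,0]]
    - [[0,0,0],[0,0,0]]
    - [[0,0,0],[0,0,0]]
    - [[0,0,0],[0,0,0]]
    - [[0,0,0],[0,0,0]]
    - [[0,0,0],[0,0,0]]
  grip: -1
  squeeze: 55

```text
clock: 20.55
eef_pos: [0.6184, 0.0664, 0.0268]
tcp_rot: [-0.0, 0.997, 0.072, 0.0]
force: [-1.2, 1.8, 3.8]
grip_width: 0.0458
gripper_force: 55.0
```

carry_out:
  rows:
    - [[0,0,0],[0,0,0]]
    - [[0,0,10],[0,0,0]]
    - [[0,0,40],[0,0,0]]
    - [[0,0,80],[0,0,0]]
    - [[0,0,115],[0,0,0]]
    - [[0,0,115],[0,0,0]]

```text
clock: 21.15
eef_pos: [0.6214, 0.0664, 0.1465]
tcp_rot: [0.0, 0.997, 0.072, 0.004]
force: [1.7, -0.1, -5.3]
grip_width: 0.046
gripper_force: 55.0
```

carry_out:
  rows:
    - [[-4,-29,0],[0,0,5]]
    - [[-8,-57,0],[0,0,10]]
    - [[-12,-86,0],[0,0,15]]
    - [[-16,-114,0],[0,0,20]]
    - [[-20,-143,0],[0,0,25]]
    - [[-24,-171,0],[0,0,30]]
    - [[-28,-200,0],[0,0,35]]
    - [[-32,-228,0],[0,0,40]]

```text
clock: 21.95
eef_pos: [0.5846, -0.1626, 0.1395]
tcp_rot: [-0.001, 0.912, 0.41, -0.001]
force: [0.7, 0.9, -5.6]
grip_width: 0.0457
gripper_force: 55.0
```

carry_out:
  rows:
    - [[-4,-29,0],[0,0,5]]
    - [[-8,-57,0],[0,0,10]]
    - [[-12,-86,0],[0,0,15]]
    - [[-16,-114,0],[0,0,20]]
    - [[-20,-143,0],[0,0,25]]
    - [[-24,-171,0],[0,0,30]]
    - [[-30,-205,0],[0,0,36]]
    - [[-36,-228,0],[0,0,41.3]]

```text
clock: 22.75
eef_pos: [0.5488, -0.3911, 0.1392]
tcp_rot: [-0.001, 0.709, 0.705, -0.0]
force: [0.2, 0.1, -5.2]
grip_width: 0.0457
gripper_force: 55.0
```

```bash
python3 - <<'E'
from h import *
s=ctrl.sense();print(s['clock'],s['eef_pos'].round(4),yaw(s),s['grip_width'],s['force'].round(1))
d=ctrl.get_image("wrist");save("w11.png",d["img"]);p=cloud(d)
t=s['eef_pos'];m=(p[...,2]>t[2]-.02)&(p[...,2]<t[2]+.06)&(abs(p[...,0]-t[0])<.05)&(abs(p[...,1]-t[1])<.09);pr(blobs(d,m,600))
d=ctrl.get_image("top");pr(blobs(d,cream(d,.012,.09,(.53,.8),(-.3,.2)),300))
E
```

```text
22.75 [ 0.5488 -0.3911  0.1392] 89.70442585990118 0.04569866716115065 [ 0.2  0.1 -5.2]
px(320,258) c=(548.7,-363.1) s=(66.1,69.7) a=89.6 z=[168.7 170.5 186.4]
px(320,424) c=(548.2,-423.1) s=(22.1,46.2) a=89.0 z=[169.5 170.4 171.3]
px(393,228) c=(628.7,-190.5) s=(90.2,46.7) a=4.1 z=[21.  58.7 65.1]
px(344,235) c=(612.0,-65.2) s=(46.4,110.7) a=86.4 z=[21.3 59.9 71.2]
```

View pics/w11.png

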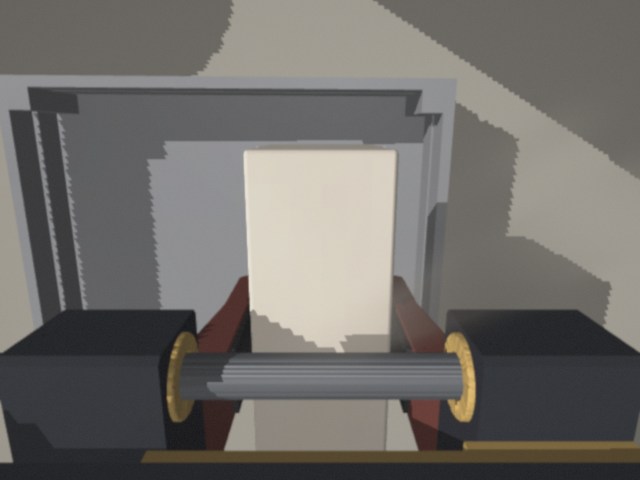

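Held level over the far half of the crate; the setter spans x 250–395 in the image, well inside the right wall at 430. Lowering.

carry_out:
  rows:
    - [[0,0,-30],[0,0,0]]
    - [[0,0,-60],[0,0,0]]
    - [[0,0,-85],[0,0,0]]
    - [[0,0,-97],[0,0,0]]
    - [[0,0,-103],[0,0,0]]
    - [[0,0,-106],[0,0,0]]
    - [[0,0,-106],[0,0,0]]
    - [[0,0,-106],[0,0,0]]

```text
clock: 23.65
eef_pos: [0.5511, -0.3902, 0.0368]
tcp_rot: [0.001, 0.71, 0.704, 0.0]
force: [0.5, -0.3, -5.4]
grip_width: 0.0457
gripper_force: 55.0
```

carry_out:
  rows:
    - [[0,0,0],[0,0,0]]
    - [[0,0,0],[0,0,0]]
    - [[0,0,0],[0,0,0]]
    - [[0,0,0],[0,0,0]]
    - [[0,0,15],[0,0,0]]
    - [[0,0,55],[0,0,0]]
    - [[0,0,105],[0,0,0]]
    - [[0,0,130],[0,0,0]]
  grip: 0.4

```text
clock: 24.45
eef_pos: [0.552, -0.3909, 0.1712]
tcp_rot: [0.003, 0.71, 0.704, 0.0]
force: [0.1, -0.4, 0.9]
grip_width: 0.0614
gripper_force: 0.0
```

```bash
cat > cr.py <<'E'
from h import *
s=ctrl.sense();print(s['clock'],s['eef_pos'].round(4),yaw(s),s['grip_width'])
d=ctrl.get_image("top");p=cloud(d)
print("setters");pr(blobs(d,cream(d,.012,.09,(.53,.8),(-.27,.2)),300))
for y in((-.48,-.30),(.30,.48)): pr(blobs(d,cream(d,.056,.09,(.38,.61),y),150))
E
python3 cr.py
```

```text
24.45 [ 0.552  -0.3909  0.1712] 89.50421617063161 0.06138113669878399
setters
px(393,228) c=(628.5,-190.4) s=(89.9,46.4) a=4.2 z=[19.3 59.  64.9]
px(344,235) c=(611.8,-65.2) s=(46.4,110.1) a=86.5 z=[20.5 60.2 71.2]
px(467,259) c=(552.1,-375.6) s=(45.6,92.0) a=0.0 z=[60.4 66.1 71.6]
```

carry_out:
  rows:
    - [[80,200,0],[0,0,-67]]
    - [[80,200,0],[0,0,-67]]
    - [[80,200,0],[0,0,-67]]
    - [[80,200,0],[0,0,-67]]
    - [[80,200,0],[0,0,-67]]
    - [[80,200,0],[0,0,-67]]
    - [[80,200,0],[0,0,-67]]
    - [[80,200,0],[0,0,-67]]
  grip: 1

```text
clock: 25.3
eef_pos: [0.6306, -0.1892, 0.1665]
tcp_rot: [0.0, 0.981, 0.193, 0.0]
force: [-0.9, -0.3, 0.3]
grip_width: 0.0877
gripper_force: 0.0
```

carry_out:
  rows:
    - [[0,0,-10],[0,0,-18.7]]
    - [[0,0,-10],[0,0,-18.7]]
    - [[0,0,-10],[0,0,-18.7]]
    - [[0,0,-10],[0,0,-18.7]]
    - [[0,0,-10],[0,0,-18.7]]

```text
clock: 25.8
eef_pos: [0.6306, -0.1898, 0.1562]
tcp_rot: [0.0, 0.999, 0.035, 0.0]
force: [0.3, 0.7, 0.2]
grip_width: 0.088
gripper_force: 0.0
```

```bash
python3 st.py 632 -190; python3 cr.py
```

```text
25.8 [ 0.6306 -0.1898  0.1562] 3.967648009581669 0.08798642137634391
px(319,231) c=(635.4,-188.9) s=(74.5,46.1) a=3.9 z=[56.8 58.  59.2]
top
px(344,235) c=(611.8,-65.1) s=(46.4,110.0) a=86.5 z=[21.  59.7 70.9]
25.9 [ 0.6305 -0.1898  0.156 ] 3.9107672488338565 0.0878134969675892
setters
px(344,235) c=(611.9,-65.1) s=(46.6,110.0) a=86.6 z=[21.  59.8 71.3]
px(475,259) c=(552.2,-392.2) s=(108.9,45.7) a=89.4 z=[60.4 66.3 72. ]
```

carry_out:
  rows:
    - [[1,0.5,-45],[0,0,0]]
    - [[1,0.5,-90],[0,0,0]]
    - [[1,0.5,-120],[0,0,0]]
    - [[1,0.5,-130],[0,0,0]]
    - [[1,0.5,-130],[0,0,0]]
    - [[1,0.5,-130],[0,0,0]]

```text
clock: 26.55
eef_pos: [0.6325, -0.1896, 0.0271]
tcp_rot: [0.0, 0.999, 0.033, 0.001]
force: [0.2, -0.6, 1.1]
grip_width: 0.088
gripper_force: 0.0
```

carry_out:
  rows:
    - [[0,0,0],[0,0,0]]
    - [[0,0,0],[0,0,0]]
    - [[0,0,0],[0,0,0]]
    - [[0,0,0],[0,0,0]]
    - [[0,0,0],[0,0,0]]
    - [[0,0,0],[0,0,0]]
    - [[0,0,0],[0,0,0]]
    - [[0,0,0],[0,0,0]]
  grip: -1

```text
clock: 27.35
eef_pos: [0.6314, -0.1892, 0.0258]
tcp_rot: [-0.0, 0.999, 0.033, -0.0]
force: [-0.9, -0.3, 3.4]
grip_width: 0.0462
gripper_force: 55.0
```

carry_out:
  rows:
    - [[0,0,0],[0,0,0]]
    - [[0,0,10],[0,0,0]]
    - [[0,0,40],[0,0,0]]
    - [[0,0,80],[0,0,0]]
    - [[0,0,125],[0,0,0]]
    - [[0,0,125],[0,0,0]]

```text
clock: 27.95
eef_pos: [0.6352, -0.1904, 0.1574]
tcp_rot: [0.002, 0.999, 0.033, 0.005]
force: [0.9, -1.7, -3.9]
grip_width: 0.0457
gripper_force: 55.0
```

carry_out:
  rows:
    - [[-12,-12,0],[0,0,6]]
    - [[-28,-29,0],[0,0,13]]
    - [[-44,-46,0],[0,0,20]]
    - [[-60,-63,0],[0,0,27]]
    - [[-76,-80,0],[0,0,34]]
    - [[-92,-97,0],[0,0,41]]
    - [[-108,-114,0],[0,0,48]]
    - [[-120,-126,0],[0,0,55]]

```text
clock: 28.75
eef_pos: [0.5095, -0.3156, 0.1494]
tcp_rot: [-0.001, 0.87, 0.493, -0.001]
force: [0.3, 0.3, -3.7]
grip_width: 0.0458
gripper_force: 55.0
```

carry_out:
  rows:
    - [[-14,-15,0],[0,0,6]]
    - [[-28,-30,0],[0,0,12]]
    - [[-42,-45,0],[0,0,18]]
    - [[-56,-60,0],[0,0,24]]
    - [[-70,-74,0],[0,0,30.7]]
    - [[-70,-74,-15],[0,0,30.7]]
    - [[-70,-74,-15],[0,0,30.7]]
    - [[-70,-74,-15],[0,0,30.7]]

```text
clock: 29.55
eef_pos: [0.4411, -0.3881, 0.1344]
tcp_rot: [-0.001, 0.711, 0.704, 0.0]
force: [-0.0, 0.1, -4.5]
grip_width: 0.0455
gripper_force: 55.0
```

```bash
python3 - <<'E'
from h import *
s=ctrl.sense();print(s['clock'],s['eef_pos'].round(4),yaw(s),s['grip_width'],s['force'].round(1))
d=ctrl.get_image("wrist");save("w12.png",d["img"]);p=cloud(d)
t=s['eef_pos'];m=(p[...,2]>t[2]-.02)&(p[...,2]<t[2]+.06)&(abs(p[...,0]-t[0])<.05)&(abs(p[...,1]-t[1])<.09);pr(blobs(d,m,600))
m=(p[...,2]>.058)&(p[...,2]<.075)&(p[...,0]>.5)&(p[...,0]<.6);pr(blobs(d,m,600))
E
```

```text
29.55 [ 0.4411 -0.3881  0.1344] 89.42654432849326 0.04552972553504436 [-0.   0.1 -4.5]
px(320,282) c=(440.9,-369.6) s=(45.5,69.5) a=89.5 z=[142.2 166.7 184.1]
px(320,414) c=(440.5,-415.4) s=(13.9,46.2) a=89.1 z=[165.7 166.6 167.5]
px(520,225) c=(550.7,-376.0) s=(93.6,47.2) a=89.9 z=[62.5 64.  65.1]
```

carry_out:
  rows:
    - [[0,0,-30],[0,0,0]]
    - [[0,0,-60],[0,0,0]]
    - [[0,0,-82],[0,0,0]]
    - [[0,0,-93],[0,0,0]]
    - [[0,0,-99],[0,0,0]]
    - [[0,0,-102],[0,0,0]]
    - [[0,0,-102],[0,0,0]]
    - [[0,0,-102],[0,0,0]]

```text
clock: 30.4
eef_pos: [0.442, -0.3897, 0.0346]
tcp_rot: [0.001, 0.71, 0.704, 0.0]
force: [-0.1, -0.0, -3.2]
grip_width: 0.0458
gripper_force: 55.0
```

carry_out:
  rows:
    - [[0,0,0],[0,0,0]]
    - [[0,0,0],[0,0,0]]
    - [[0,0,0],[0,0,0]]
    - [[0,0,0],[0,0,0]]
    - [[0,0,15],[0,0,0]]
    - [[0,0,55],[0,0,0]]
    - [[0,0,105],[0,0,0]]
    - [[0,0,135],[0,0,0]]
  grip: 0.4

```text
clock: 31.2
eef_pos: [0.4424, -0.3901, 0.1731]
tcp_rot: [0.002, 0.71, 0.704, 0.0]
force: [-0.0, 0.3, 1.4]
grip_width: 0.0612
gripper_force: 0.0
```

```bash
python3 cr.py
```

```text
31.2 [ 0.4424 -0.3901  0.1731] 89.50485188535175 0.06119942782692161
setters
px(344,235) c=(611.7,-65.2) s=(46.4,110.1) a=86.5 z=[21.2 59.8 71.9]
px(471,258) c=(552.1,-387.2) s=(116.4,45.6) a=89.9 z=[60.5 66.5 71.6]
px(472,303) c=(443.0,-385.4) s=(42.7,73.0) a=0.5 z=[60.4 66.2 71.6]
```

carry_out:
  rows:
    - [[165,310,0],[0,0,-67]]
    - [[165,310,0],[0,0,-67]]
    - [[165,310,0],[0,0,-67]]
    - [[165,310,0],[0,0,-67]]
    - [[165,310,0],[0,0,-67]]
    - [[165,310,0],[0,0,-67]]
    - [[165,310,0],[0,0,-67]]
    - [[165,310,0],[0,0,-67]]
  grip: 1

```text
clock: 32.05
eef_pos: [0.6079, -0.076, 0.1697]
tcp_rot: [0.0, 0.977, 0.211, 0.001]
force: [0.4, -0.6, -0.5]
grip_width: 0.0875
gripper_force: 0.0
```

carry_out:
  rows:
    - [[8,15,-10],[0,0,-26.1]]
    - [[8,15,-10],[0,0,-26.1]]
    - [[8,15,-10],[0,0,-26.1]]
    - [[8,15,-10],[0,0,-26.1]]
    - [[8,15,-10],[0,0,-26.1]]
    - [[8,15,-10],[0,0,-26.1]]

```text
clock: 32.65
eef_pos: [0.6144, -0.0644, 0.1591]
tcp_rot: [0.0, 1.0, -0.012, 0.0]
force: [-0.0, -0.3, -0.1]
grip_width: 0.0875
gripper_force: 0.0
```

```bash
python3 st.py 615 -65; python3 cr.py
```

```text
32.65 [ 0.6144 -0.0644  0.1591] -1.349910685355158 0.08752787547330221
px(320,230) c=(618.2,-64.2) s=(46.1,95.2) a=86.4 z=[57.  58.3 68.4]
top
32.75 [ 0.6144 -0.0644  0.1589] -1.4164528032390684 0.08796071596067272
setters
px(472,259) c=(552.2,-387.6) s=(116.6,45.7) a=89.7 z=[60.6 66.2 71.8]
px(472,302) c=(443.1,-385.9) s=(42.7,75.6) a=0.7 z=[60.3 66.1 72.2]
```

carry_out:
  rows:
    - [[0,0.5,-45],[0,0,-2.2]]
    - [[0,0.5,-90],[0,0,-2.2]]
    - [[0,0.5,-120],[0,0,-2.2]]
    - [[0,0.5,-132],[0,0,-2.2]]
    - [[0,0.5,-132],[0,0,-2.2]]
    - [[0,0.5,-132],[0,0,-2.2]]

```text
clock: 33.4
eef_pos: [0.6154, -0.0639, 0.0278]
tcp_rot: [0.0, 0.999, -0.032, 0.001]
force: [1.1, -0.2, -0.9]
grip_width: 0.0876
gripper_force: 0.0
```

carry_out:
  rows:
    - [[0,0,0],[0,0,0]]
    - [[0,0,0],[0,0,0]]
    - [[0,0,0],[0,0,0]]
    - [[0,0,0],[0,0,0]]
    - [[0,0,0],[0,0,0]]
    - [[0,0,0],[0,0,0]]
    - [[0,0,0],[0,0,0]]
    - [[0,0,0],[0,0,0]]
  grip: -1

```text
clock: 34.2
eef_pos: [0.6144, -0.0638, 0.0268]
tcp_rot: [0.0, 0.999, -0.032, -0.0]
force: [-1.1, -0.5, 3.5]
grip_width: 0.0456
gripper_force: 55.0
```

carry_out:
  rows:
    - [[0,0,0],[0,0,0]]
    - [[0,0,10],[0,0,0]]
    - [[0,0,40],[0,0,0]]
    - [[0,0,80],[0,0,0]]
    - [[0,0,120],[0,0,0]]
    - [[0,0,120],[0,0,0]]

```text
clock: 34.8
eef_pos: [0.6179, -0.0641, 0.1524]
tcp_rot: [0.0, 0.999, -0.032, 0.005]
force: [0.1, -0.6, -2.8]
grip_width: 0.0456
gripper_force: 55.0
```

carry_out:
  rows:
    - [[-4,15,0],[0,0,3]]
    - [[-12,45,0],[0,0,9]]
    - [[-20,75,0],[0,0,15]]
    - [[-28,105,0],[0,0,21]]
    - [[-36,136,0],[0,0,28]]
    - [[-44,167,0],[0,0,34]]
    - [[-52,198,0],[0,0,41]]
    - [[-60,228,0],[0,0,48]]

```text
clock: 35.6
eef_pos: [0.5517, 0.1658, 0.1444]
tcp_rot: [-0.0, 0.925, 0.38, -0.002]
force: [0.0, -0.3, -3.7]
grip_width: 0.0455
gripper_force: 55.0
```

carry_out:
  rows:
    - [[-8,32,0],[0,0,7]]
    - [[-16,64,0],[0,0,14]]
    - [[-24,96,0],[0,0,21]]
    - [[-32,128,0],[0,0,28]]
    - [[-40,158,0],[0,0,35]]
    - [[-48,188,0],[0,0,41]]
    - [[-56,215,0],[0,0,47]]
    - [[-58,225,0],[0,0,47]]

```text
clock: 36.4
eef_pos: [0.4935, 0.3911, 0.1443]
tcp_rot: [-0.001, 0.697, 0.717, -0.002]
force: [0.2, -0.8, -3.5]
grip_width: 0.0459
gripper_force: 55.0
```

```bash
python3 - <<'E'
from h import *
s=ctrl.sense();print(s['clock'],s['eef_pos'].round(4),yaw(s),s['grip_width'],s['force'].round(1))
d=ctrl.get_image("wrist");save("w13.png",d["img"]);p=cloud(d)
t=s['eef_pos'];m=(p[...,2]>t[2]-.02)&(p[...,2]<t[2]+.06)&(abs(p[...,0]-t[0])<.05)&(abs(p[...,1]-t[1])<.09);pr(blobs(d,m,600))
E
```

```text
36.4 [0.4935 0.3911 0.1443] 91.63991763210838 0.045879438392450206 [ 0.2 -0.8 -3.5]
px(320,270) c=(492.6,414.5) s=(69.9,56.2) a=1.4 z=[164.5 175.8 192.8]
px(320,423) c=(493.8,362.6) s=(46.4,28.7) a=1.6 z=[174.8 175.8 186. ]
```

View pics/w13.png

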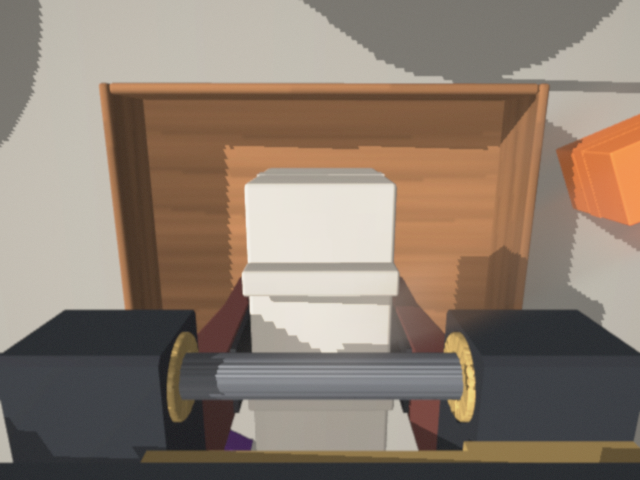

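Ribbed setter is level over the middle of the tray (image x 247–395, tray walls at 130 and 525). Lowering it 111 mm.

carry_out:
  rows:
    - [[0,0,-35],[0,0,0]]
    - [[0,0,-70],[0,0,0]]
    - [[0,0,-92],[0,0,0]]
    - [[0,0,-102],[0,0,0]]
    - [[0,0,-108],[0,0,0]]
    - [[0,0,-111],[0,0,0]]
    - [[0,0,-111],[0,0,0]]
    - [[0,0,-111],[0,0,0]]

```text
clock: 37.25
eef_pos: [0.4971, 0.3897, 0.0367]
tcp_rot: [0.0, 0.699, 0.715, 0.001]
force: [0.6, 0.3, -2.8]
grip_width: 0.0455
gripper_force: 55.0
```

carry_out:
  rows:
    - [[0,0,0],[0,0,0]]
    - [[0,0,0],[0,0,0]]
    - [[0,0,0],[0,0,0]]
    - [[0,0,0],[0,0,0]]
    - [[0,0,15],[0,0,0]]
    - [[0,0,55],[0,0,0]]
    - [[0,0,105],[0,0,0]]
    - [[0,0,145],[0,0,0]]
  grip: 0.4

```text
clock: 38.05
eef_pos: [0.4968, 0.3896, 0.1842]
tcp_rot: [0.0, 0.699, 0.715, 0.001]
force: [0.4, 0.4, -0.6]
grip_width: 0.0618
gripper_force: 0.0
```

carry_out:
  rows:
    - [[-90,100,40],[0,0,0]]
    - [[-90,100,40],[0,0,0]]
    - [[-90,100,40],[0,0,0]]
    - [[-90,100,40],[0,0,0]]
    - [[-90,100,40],[0,0,0]]

```text
clock: 38.55
eef_pos: [0.4059, 0.4898, 0.2218]
tcp_rot: [0.0, 0.698, 0.716, 0.001]
force: [0.3, -0.4, 0.1]
grip_width: 0.0616
gripper_force: 0.0
```

```bash
python3 cr.py; python3 see.py | tail -7; python3 - <<'E'
from h import *
save("end.png",ctrl.get_image("top")["img"])
E
```

```text
38.55 [0.4059 0.4898 0.2218] 91.42043844075242 0.06155731710253363
setters
px(472,259) c=(552.0,-387.5) s=(45.4,117.1) a=0.1 z=[61.  66.2 71.8]
px(468,285) c=(485.9,-377.7) s=(76.7,45.4) a=79.6 z=[60.1 66.3 71.4]
px(161,278) c=(497.6,390.8) s=(45.1,96.4) a=0.7 z=[61.1 67.1 77.3]
px(270,177) c=(765.0,125.2) s=(25.8,62.0) a=23.2 z=[16.  51.  83.9]
wrist bat
plate
top bat
px(337,300) c=(443.9,-50.5) s=(167.4,170.7) a=16.9 z=[ 8.1 13.  19.1]
plate
px(339,296) c=(446.6,-56.5) s=(20.2,126.5) a=89.4 z=[11.3 16.9 22.2]
```

View pics/end.png

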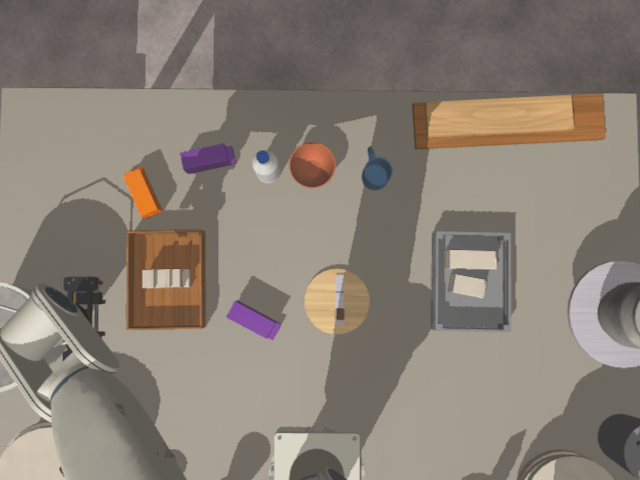

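The final top view shows the 110 upright in the tray at (165,278). The 130 (472,259) and 90 (468,285) are in the crate: the 90 was knocked 43 mm aside, but it is still flat (top at z 66 mm) and inside its limits. The blade is on the bat at (339,297), and bottle, bowl and mug are in place. Handing in.

```bash
python3 -c "
from station import ctrl
print(ctrl.finish_job())"
```

```text
the job is handed in; nothing more can be done
None
```

The job is handed in, with no verdict returned: I gauged the 130, 110 and 90 mm setters in that order (no 70 mm one was there), the blade lies flat on the bat, and the setters stand upright in their containers.

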